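# Pack the sample courier case: cold brick below, tube carrier on top

### The arm

A 6-joint arm with a two-finger parallel gripper is mounted at the origin on the work surface. World frame = base frame: x ahead of the robot, y to its left, z up, the work surface at z = 0. Lengths are in m, angles in degrees, forces in N, time in s.
With the tool pointing down it reaches from about 0.3 to 0.75 m from the base axis. Payload 8.5 kg.
Tool frame: the origin (TCP) lies on the centre line of the jaws, within the pads' length; the fingertips stand 25 mm ahead of it and the grasp point (between the pads) lies 6 mm ahead of it; z points along the fingers, y is the line along which they close (so a half turn about z gives the same grasp; the last joint's range is limited). The gripper opens to 85 mm and grips with 20 to 120 N. Pads are 22 mm wide; open, the fingers measure 114 mm over their backs; the gripper's body (76 mm by 85 mm) begins 54 mm behind the grasp point. The pads swing forward as they close: fully open they stand 13 mm farther back than shut.
Start: joints at [58.883, 21.807, 74.336, -0, 83.858, -12.336], TCP at [0.177, 0.521, 0.232] pointing down, gripper open.
Joint ranges: [-178.18, 178.18], [-50.72, 133.34], [12.68, 142.11], [-81.47, 261.47], [9.98, 163.14], [-165.26, 165.26]. Speed limits (degrees/s): [136.94, 136.94, 180, 180, 180, 180].

### API

Orientations are given as a 3x3 rotation matrix whose columns are the frame's x, y, z axes.
In Python, from rig import telemetry, optics, env gives the robot as it stands.
- The arm moves only by the tool send_rows, never from a script. Its argument "deltas" is a list that holds one entry, the list of rows, each a list of 7 numbers: the shift along the tool's x, y, z in m, then the turn, a rotation vector about the tool's x, y, z in rad, then the opening, from -1 (shut) to 1 (fully open), so that 0 is half open. In form: [[[x, y, z, ax, ay, az, grip], ...]]. A call has 1 to 12 rows; each row shifts and turns the commanded pose from where the row before left it, along the tool's axes as they then stand; what a row does not reach is not made up. A row lasts 1/8 s, in which the tool goes at most 62.5 mm and 10.7 degrees, less where a joint would pass 70% of its speed; a pose out of reach is approached as far as the arm can. A call is refused whole if a number of a shift passes 0.0625 or a number of a turn 0.188, either way. A call with a gripper value outside its range is refused whole. The fingers move at their own pace and stop on an object; "squeeze" is the grip in N (left out, the last holds). Time passes only in rows, so rows that do not move let the fingers close. It gives the time, the measured TCP pose, the force, the opening and the grip force at its end, in the units of the state.
- telemetry.observe(): the state, without advancing time (a new reading comes with each control period).
- optics.get_image(name): name is "scene" or "top" or "wrist"; returns a dict with "image" (420x560x3 uint8, red, green, blue), "range_z" (420x560 float32, m along the optical axis (not along the pixel's ray), 0 where there is no reading), "K" (3x3 intrinsics, pixels), "rvec" (rotation vector, rad) and "tvec" (3), from world to camera coordinates, as OpenCV has them; the wrist camera has in their place "hand_eye" (4x4, takes a point from camera to tool coordinates, whose origin is the TCP and whose axes are the flange's). Camera axes: x right, y down, z forward; pixel columns grow to the right and rows downward; lengths in m; the calibration is good to about 2 mm. A picture is of the moment at which its call begins: read the wrist's pose just before it.
- env.close_job(): hands the job in; it is judged then, once.
The state is a dict: "time_s": time; "q": joint angles; "qvel": joint speeds; "joint_efforts": joint torques, N m; "position": TCP position; "tool_rot": TCP orientation; "ft_force": force on the tool from outside, world axes, zero at the start; "wrist_torque": the same for the moment, N m; "grip_width": finger opening in m; "gripper_force": force on a finger pad.
Only numpy, scipy, OpenCV 4.12 (cv2) and the standard library are available. Lean on these libraries where they do the work, as an engineer would, in place of code of your own. Each camera call takes 0.05 s, during which the arm holds its last target. There are 200 camera calls.

### The job

Pack the open lime-green courier case: first lay the blue cold brick flat on the white pad at the bottom of the well, lengthwise like the pad, then set the carrier of orange-capped tubes over it, level on the two black foam shoulders and inside the rim, its handle running from shoulder to shoulder. Keep the orange carrier upright, set both down without dropping them, and leave the violet-capped carrier where it stands.

Things in the scene. Friction and masses are not known exactly. Their poses are not given: they have to be found in the camera images.
- well (a point): Middle of the well floor in the open lime-green courier case (fixed), 6 mm above the bench. x: across the case to its lid, folded open flat on the far side (24 mm high); y: its long direction. The well is 106 mm in y, 140 mm in x, with a thin white pad (94 mm in y, 54 mm in x) in its middle and a black foam shoulder at each y end. Case 152 x 188 mm outside, walls 6 mm, rim 62 mm above the bench.
- shoulders (a point): Point over the middle of the well, level with the tops of the two black foam shoulders: 50 mm above the bench, 44 mm above the well floor; axes as the well. Each shoulder reaches from 53 to 88 mm out from the middle in y, 140 mm in x. The rim rises 12 mm above them and encloses a recess of 140 mm in x, 176 mm in y.
- blue_brick_center (a point): Centre of the blue cold brick, a loose rigid plastic block with rounded edges lying flat: 50 mm in its x, 90 mm in its y, 36 mm in its z (vertical), so 18 mm above what it lies on; about 0.16 kg. Can be gripped across its 50 mm width (x) by its upper half. A grey brick of the same size is not wanted.
- orange_carrier_grip (a point): Centre of the handle bar of the white carrier with eight orange-capped tubes (one rigid piece, about 0.3 kg), 90 mm above its underside. Bar: black, 12 mm thick in x, 100 mm long in y, 24 mm high. Base: 110 mm in x, 150 mm in y, 26 mm high. Tubes in two rows at x = -36 and +36 mm, cap tops 58 mm above the underside. z up.
- violet_carrier_grip (a point): The same point of a second carrier, like the first but with violet caps. A bystander.

How it is judged (in metres and radians):
On the way, in this order (a step that is already met when the one before it is completed fails the run):
1. the blue brick lies released on the pad in the well (horizontal distance between blue_brick_center and well below 0.022 m and z of blue_brick_center in the frame of well between 0.012 and 0.024 m and angle between the y axis of blue_brick_center and the y axis of well, either way round below 0.26 rad and angle between blue_brick_center's own z axis and vertical below 0.12 rad and linear speed of blue_brick below 0.03 m/s and angular speed of blue_brick below 0.2 rad/s and contact force between blue_brick and the fingers below 0.1 N), for 0.2 s.
2. the orange-capped carrier stands released on the shoulders above it (horizontal distance between orange_carrier_grip and shoulders below 0.023 m and z of orange_carrier_grip in the frame of shoulders between 0.084 and 0.096 m and angle between the y axis of orange_carrier_grip and the y axis of shoulders, either way round below 0.26 rad and angle between orange_carrier_grip's own z axis and vertical below 0.09 rad and linear speed of orange_carrier below 0.03 m/s and angular speed of orange_carrier below 0.2 rad/s and contact force between orange_carrier and the fingers below 0.1 N), for 0.2 s.
At the end, for the whole second after the job is handed in: The blue brick lies flat on the well floor, within 22 mm of its middle and 15 degrees of its length; the orange-capped carrier stands level (5 degrees) on both shoulders, handle within 23 mm of the middle and 15 degrees of the case's long direction; both released, at rest (all of step 1 and all of step 2); the robot touches nothing.
It fails at once if the orange-capped carrier is tipped more than 35 degrees (angle between orange_carrier_grip's own z axis and vertical above 0.61 rad).
It fails at once if the brick or the orange-capped carrier is dropped (falls freely at more than 0.8 m/s) ((linear speed of blue_brick above 0.8 m/s and contact force between blue_brick and the fingers below 0.1 N) or (linear speed of orange_carrier above 0.8 m/s and contact force between orange_carrier and the fingers below 0.1 N)).
It fails at once if the violet-capped carrier is moved more than 30 mm (distance of violet_carrier_grip from where it was at the start of the episode above 0.03 m).
It also fails if it takes over 64 s, if anything falls off the work surface, if the arm or the gripper's body presses on something with over 40 N, if the wrist force passes 120 N, or if a joint passes its speed limit or range.

## Working session

There is one attempt and no reset: what is moved stays moved. The work goes in short steps, Python scripts to look and compute and a tool call to move; the robot and the scene stay as the last step left them, time stands still between calls to the robot, and variables do not carry over. Pictures are saved under pics/ and viewed, at most 10 in all, crops included, and the job is handed in when it is done.

Besides the shell and the picture viewer there is one more tool, called after "Emit:" as a command line: name --argument value ..., lists and objects as JSON in quotes. send_rows: Moves the arm, as the interface text tells. Its arguments: {"type":"object","properties":{"deltas":{"type":"array"},"squeeze":{"type":"number"}},"required":["deltas"]}

```bash
ls; mkdir -p pics; cat > h.py <<'E'
import numpy as np, cv2
from rig import telemetry, optics, env
def cloud(name):
    s=telemetry.observe(); d=optics.get_image(name)
    z=d["range_z"].astype(float); K=d["K"]; v,u=np.indices(z.shape)
    P=np.stack([(u-K[0,2])/K[0,0]*z,(v-K[1,2])/K[1,1]*z,z],-1)
    if "rvec" in d:
        R=cv2.Rodrigues(np.array(d["rvec"]))[0]; P=(P-np.array(d["tvec"]).ravel())@R
    else:
        H=np.array(d["hand_eye"]); P=P@H[:3,:3].T+H[:3,3]
        P=P@np.array(s["tool_rot"]).T+np.array(s["position"])
    P[z==0]=np.nan
    return d["image"],P
def save(n,im): cv2.imwrite("pics/"+n,im[...,::-1])
E
python3 - <<'E'
from h import *
s=telemetry.observe();print(s)
a,P=cloud("top");b,Q=cloud("scene")
np.savez("t0.npz",a=a,P=P,b=b,Q=Q)
save("top0.png",a);save("scene0.png",b)
E
```

```text
pics
{'time_s': 0.0, 'q': array([ 5.88831344e+01,  2.18429365e+01,  7.43859086e+01, -8.87476507e-04,
        8.38577558e+01, -1.23358179e+01]), 'qvel': array([-0.08168568,  0.09966347, -0.02051799,  0.01987092, -0.01839834,
       -0.09994323]), 'joint_efforts': array([ 5.28856890e-04, -4.48464382e+01, -2.31282467e+01, -8.03263129e-05,
        4.56021240e-03, -8.89391856e-06]), 'position': array([0.17692429, 0.52045514, 0.23178674]), 'tool_rot': array([[-9.46756226e-01,  3.21950398e-01, -7.67920039e-04],
       [ 3.21951166e-01,  9.46755381e-01, -1.30194929e-03],
       [ 3.07869336e-04, -1.47986135e-03, -9.99998858e-01]]), 'ft_force': array([ 0.52662322,  0.46494175, -0.1307552 ]), 'wrist_torque': array([ 0.02575371, -0.04352991, -0.02170313]), 'gripper_force': 0.0, 'grip_width': 0.08559177822803882}
```

View pics/top0.png

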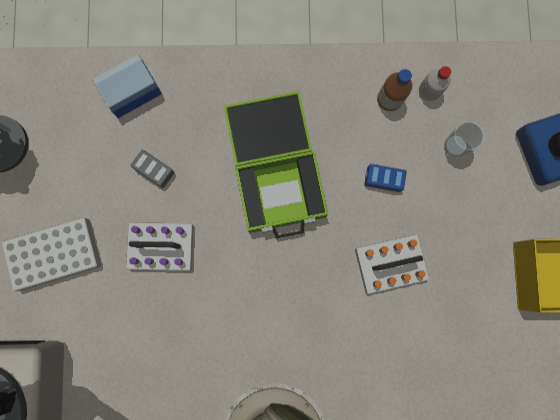

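View pics/scene0.png

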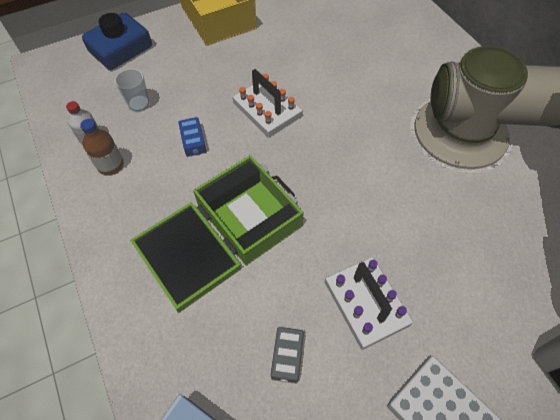

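The top view shows the well near (281,193), the blue brick at (386,178) and the orange carrier at (393,264). The violet carrier is at (160,247), far from all three. Next I measure.

```bash
python3 - <<'E'
from h import *
t=np.load("t0.npz");a,P=t["a"],t["P"]
hsv=cv2.cvtColor(a,cv2.COLOR_RGB2HSV)
v,u=np.indices(a.shape[:2])
def rect(n,m):
    p=P[m]; p=p[~np.isnan(p[:,2])]
    r=cv2.minAreaRect(p[:,:2].astype(np.float32)*1000)
    print(n,len(p),"c",np.round(r[0],1),"size",np.round(r[1],1),"ang",round(r[2],1),"z",np.round(np.percentile(p[:,2],[2,50,98])*1000,1),"mean",np.round(p.mean(0)*1000,1))
    b=cv2.boxPoints(r); return p
box=lambda u0,u1,v0,v1:(u>u0)&(u<u1)&(v>v0)&(v<v1)
Z=P[...,2]
rect("brick",box(355,415,155,200)&(Z>.028)&(Z<.05))
rect("pad",box(255,305,170,215)&(hsv[...,1]<60)&(hsv[...,2]>140)&(Z<.02))
rect("rim",box(225,335,145,240)&(hsv[...,0]>30)&(hsv[...,0]<50)&(hsv[...,1]>120)&(Z>.055))
rect("should",box(225,335,145,240)&(Z>.044)&(Z<.055))
rect("obar",box(350,435,230,300)&(Z>.085))
rect("obase",box(350,435,230,300)&(Z>.015)&(Z<.034))
rect("ocarr",box(350,435,230,300)&(Z>.015))
p=P[box(350,435,230,300)&(hsv[...,0]<20)&(hsv[...,1]>150)&(Z>.04)];print("caps",p.mean(0))
print(P[300,450],P[100,350])
E
```

```text
brick 793 c [ 596.6 -277. ] size [90.9 51.5] ang 77.3 z [29.2 34.8 39.6] mean [ 596.3 -276.6   34.6]
pad 859 c [562.9 -27.1] size [54.8 93.1] ang 10.2 z [ 1.   5.7 10.9] mean [563.  -27.1   5.7]
rim 758 c [564.1 -27.3] size [153.3 186.9] ang 10.6 z [55.5 60.4 65. ] mean [564.6 -29.   60.4]
should 1882 c [557.8 -25.6] size [159.4 182.3] ang 10.3 z [44.7 48.8 53.9] mean [563.9 -27.5  48.9]
obar 259 c [ 392.  -284.6] size [11.9 99.5] ang 11.8 z [ 91.2 100.2 104. ] mean [ 391.8 -283.1   99.9]
obase 2358 c [ 391.8 -285. ] size [110.3 151.3] ang 11.8 z [19.7 24.7 30.1] mean [ 391.2 -280.6   24.7]
ocarr 3028 c [ 391.8 -285. ] size [110.3 151.3] ang 11.8 z [ 20.1  25.5 101.7] mean [ 391.3 -281.    35.3]
caps [ 0.39042646 -0.2847297   0.05662083]
[ 0.30338231 -0.42348521 -0.00113176] [ 0.79863416 -0.20453204 -0.00321879]
```

Emit:
send_rows --deltas '[[[0, 0, 0, 0, 0, 0.183, 1], [0, 0, 0, 0, 0, 0.183, 1], [0, 0, 0, 0, 0, 0.183, 1], [0, 0, 0, 0, 0, 0.183, 1], [0, 0, 0, 0, 0, 0.183, 1], [0, 0, 0, 0, 0, 0.183, 1], [0, 0, 0, 0, 0, 0.183, 1], [0, 0, 0, 0, 0, 0.183, 1], [-0.043, 0.0365, 0, 0, 0, 0, 1], [-0.043, 0.0365, 0, 0, 0, 0, 1], [-0.043, 0.0365, 0, 0, 0, 0, 1], [-0.043, 0.0365, 0, 0, 0, 0, 1]]]' --squeeze 40

```text
time_s: 1.6
position: [0.2822, 0.3192, 0.2323]
tool_rot: [[0.219, 0.976, -0.0], [0.976, -0.219, -0.0], [-0.0, -0.0, -1.0]]
ft_force: [0.7, 0.9, -0.0]
grip_width: 0.0855
gripper_force: 0.0
```

Emit:
send_rows --deltas '[[[-0.043, 0.0365, 0, 0, 0, 0, 1], [-0.043, 0.0365, 0, 0, 0, 0, 1], [-0.043, 0.0365, 0, 0, 0, 0, 1], [-0.043, 0.0365, 0, 0, 0, 0, 1], [-0.043, 0.0365, 0, 0, 0, 0, 1], [-0.043, 0.0365, 0, 0, 0, 0, 1], [-0.043, 0.0365, 0, 0, 0, 0, 1], [-0.043, 0.0365, 0, 0, 0, 0, 1], [-0.043, 0.0365, 0, 0, 0, 0, 1], [-0.043, 0.0365, 0, 0, 0, 0, 1], [-0.043, 0.0365, 0, 0, 0, 0, 1], [0, 0, 0, 0, 0, 0, 1]]]'

```text
time_s: 3.1
position: [0.5704, -0.2317, 0.2306]
tool_rot: [[0.222, 0.975, -0.002], [0.975, -0.222, 0.001], [0.0, -0.002, -1.0]]
ft_force: [0.1, 0.9, -0.8]
grip_width: 0.0855
gripper_force: 0.0
```

```bash
cat >> h.py <<'E'
def go(x,y,z,yaw=None):
    s=telemetry.observe(); R=np.array(s["tool_rot"]); p=np.array(s["position"])
    w=np.degrees(np.arctan2(R[1,1],R[0,1]))
    t=w if yaw is None else yaw
    c,n=np.cos(np.radians(t)),np.sin(np.radians(t))
    T=np.array([[-n,c,0],[c,n,0],[0,0,-1]])
    print("yaw",round(w,2),"shift now",np.round(R.T@(np.array([x,y,z])-p),4),"turn",np.round(cv2.Rodrigues(R.T@T)[0].ravel(),4),
     "| shift after turn",np.round(T.T@(np.array([x,y,z])-p),4))
def rect(n,P,m):
    p=P[m]; p=p[~np.isnan(p[:,2])]
    r=cv2.minAreaRect(p[:,:2].astype(np.float32)*1000)
    print(n,len(p),"c",np.round(r[0],1),"size",np.round(r[1],1),"ang",round(r[2],1),"z",np.round(np.percentile(p[:,2],[2,50,98])*1000,1))
def near(P,x,y,r,z0,z1): return (np.hypot(P[...,0]-x,P[...,1]-y)<r)&(P[...,2]>z0)&(P[...,2]<z1)
E
python3 - <<'E'
from h import *
a,P=cloud("wrist"); rect("brick",P,near(P,.597,-.277,.075,.028,.05)); save("w1.png",a)
go(.5968,-.277,.034,-12.7)
E
```

```text
brick 3641 c [ 598.2 -276.5] size [89.5 50. ] ang 78.3 z [32.5 36.3 38.1]
yaw -12.76 shift now [-0.0403  0.0371  0.197 ] turn [-0.0019 -0.0008 -0.0011] | shift after turn [-0.0402  0.0367  0.1971]
```

Emit:
send_rows --deltas '[[[-0.02, 0.019, 0.03, 0, 0, 0, 1], [-0.02, 0.0185, 0.03, 0, 0, 0, 1], [0, 0, 0.035, 0, 0, 0, 1], [0, 0, 0.035, 0, 0, 0, 1], [0, 0, 0.03, 0, 0, 0, 1], [0, 0, 0.025, 0, 0, 0, 1], [0, 0, 0.012, 0, 0, 0, 1], [0, 0, 0, 0, 0, 0, 0], [0, 0, 0, 0, 0, 0, -0.2], [0, 0, 0, 0, 0, 0, -0.4], [0, 0, 0, 0, 0, 0, -0.4], [0, 0, 0, 0, 0, 0, -0.4]]]'

```text
time_s: 4.65
position: [0.5979, -0.2761, 0.037]
tool_rot: [[0.219, 0.976, 0.001], [0.976, -0.219, -0.001], [-0.001, 0.001, -1.0]]
ft_force: [-1.6, 1.2, 6.6]
grip_width: 0.0257
gripper_force: 3.4
```

Emit:
send_rows --deltas '[[[0, 0, -0.01, 0, 0, 0, -0.4], [0, 0, -0.03, 0, 0, 0, -0.4], [0, 0, -0.04, 0, 0, 0, -0.4], [0, 0, -0.04, 0, 0, 0, -0.4], [0, 0, 0, 0, 0, 0, -0.4], [0, 0, 0, 0, 0, 0, -0.4]]]'

```text
time_s: 5.4
position: [0.5974, -0.2757, 0.1552]
tool_rot: [[0.219, 0.976, -0.0], [0.976, -0.219, 0.0], [0.0, -0.001, -1.0]]
ft_force: [-1.0, 0.2, -0.0]
grip_width: 0.0256
gripper_force: 0.0
```

```bash
python3 - <<'E'
from h import *
a,P=cloud("wrist"); save("w2.png",a)
go(.5635,-.0272,.15,10.3)
E
```

```text
yaw -12.66 shift now [ 0.235  -0.0874  0.0048] turn [-0.0015 -0.001  -0.4008] | shift after turn [0.2504 0.0112 0.0045]
```

View pics/w2.png

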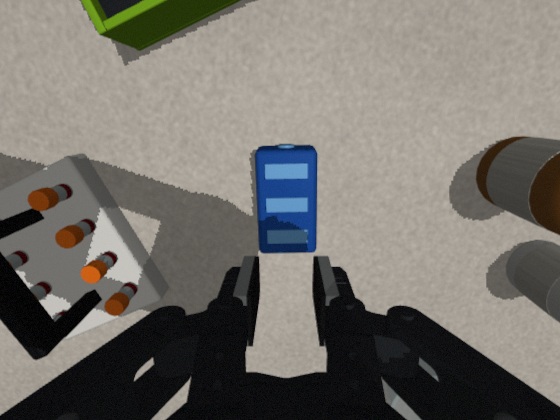

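The view shows the brick at (286,200), ahead of the empty fingers at (286,300), so the grasp missed. I'll measure where the brick is now relative to the tool.

```bash
python3 - <<'E'
from h import *
a,P=cloud("wrist"); rect("wrist brick",P,near(P,.597,-.277,.12,.025,.05)&(a[...,2].astype(int)>a[...,0]+20)) 
for u,v in ((286,200),(286,150),(286,245),(245,300),(320,300),(286,330)): print(u,v,P[v,u])
a,P=cloud("top"); 
rect("top brick",P,near(P,.597,-.277,.12,.025,.05)&(a[...,2].astype(int)>a[...,0]+20))
print(telemetry.observe()["grip_width"]);go(.5975,-.2768,.034)
E
```

```text
wrist brick 6197 c [ 598.8 -275.4] size [90.3 49.6] ang 78.3 z [32.7 36.3 37.9]
286 200 [ 0.59861195 -0.27272124  0.03598791]
286 150 [ 0.60745459 -0.23345752  0.03328842]
286 245 [ 0.5898489  -0.31162116  0.03608225]
245 300 [ 0.58558018 -0.26369172  0.19202534]
320 300 [ 0.61196455 -0.27189969  0.18853347]
286 330 [ 5.64869793e-01 -4.22357417e-01 -2.60203396e-04]
top brick 3 c [ 585.2 -230. ] size [1.  2.4] ang 88.2 z [31.6 31.7 38.5]
0.02549093710972458
yaw -12.67 shift now [-0.0012  0.0007  0.1203] turn [-0.002  -0.0009 -0.    ] | shift after turn [-0.0011  0.0004  0.1203]
```

```bash
python3 - <<'E'
from h import *
s=telemetry.observe();R=np.array(s["tool_rot"]);p=np.array(s["position"])
a,P=cloud("wrist"); T=(P-p)@R
m=(T[...,2]<.06)
v,u=np.where(m)
print("extreme z ahead of TCP", np.nanpercentile(T[m][:,2],[50,90,98,99.9]))
for v in (262,280,300,320): 
  for u in (235,250,255,318,325,335): print(u,v,np.round(T[v,u]*1000,1),end="  ")
  print()
E
```

```text
extreme z ahead of TCP [-0.07042795 -0.03607575  0.05347042  0.05976811]
235 262 [-71.  -49.7 155.2]  250 262 [ 10.2 -15.2  -9. ]  255 262 [ 10.3 -12.9  -9.3]  318 262 [10.3 14.9 -9.2]  325 262 [10.2 18.  -9. ]  335 262 [-70.3  49.2 153.6]  
235 280 [  6.1 -20.7 -17.8]  250 280 [ 10.9 -13.4 -26.2]  255 280 [  6.6 -12.2 -18.6]  318 280 [  9.7  13.6 -24.1]  325 280 [  9.7  16.4 -24.1]  335 280 [  6.3  21.4 -18.1]  
235 300 [ 11.1 -17.2 -40.6]  250 300 [  8.6 -12.4 -36.6]  255 300 [ -1.4 -12.2 -21.1]  318 300 [  3.   13.4 -27.9]  325 300 [  8.7  14.9 -36.8]  335 300 [ 11.8  17.7 -41.8]  
235 320 [ 11.  -15.5 -51.8]  250 320 [  0.7 -12.5 -37.6]  255 320 [-10.4 -12.4 -22.1]  318 320 [ -4.6  13.4 -30.2]  325 320 [  1.1  15.1 -38.1]  335 320 [ 11.1  16.3 -51.9]
```

```bash
python3 - <<'E'
from h import *
s=telemetry.observe();R=np.array(s["tool_rot"]);p=np.array(s["position"])
a,P=cloud("wrist"); T=(P-p)@R*1000
for u in (246,252,320):
  print(u,[tuple(np.round(T[v,u]).astype(int)) for v in range(246,276,3)])
for n in ("scene","top"):
  b,Q=cloud(n); D=(Q-p)@R*1000
  m=(abs(D[...,0])<20)&(abs(D[...,1])<45)&(D[...,2]<90)&(D[...,2]>-110)
  print(n,m.sum(), np.round(np.percentile(D[m][:,2],[50,90,95,100])) if m.any() else "")
  vv,uu=np.where(m); print(uu.min(),uu.max(),vv.min(),vv.max())
  if n=="scene":
    c=b[max(0,vv.min()-40):vv.max()+60,max(0,uu.min()-60):uu.max()+60]; save("s2.png",cv2.resize(c,None,fx=3,fy=3) if max(c.shape)<190 else c); print(c.shape)
E
```

```text
246 [(np.int64(-53), np.int64(-38), np.int64(153)), (np.int64(-57), np.int64(-38), np.int64(155)), (np.int64(-60), np.int64(-38), np.int64(154)), (np.int64(-63), np.int64(-38), np.int64(155)), (np.int64(10), np.int64(-17), np.int64(-5)), (np.int64(10), np.int64(-17), np.int64(-8)), (np.int64(11), np.int64(-17), np.int64(-12)), (np.int64(11), np.int64(-16), np.int64(-15)), (np.int64(10), np.int64(-16), np.int64(-16)), (np.int64(11), np.int64(-16), np.int64(-20))]
252 [(np.int64(-53), np.int64(-32), np.int64(153)), (np.int64(-57), np.int64(-32), np.int64(155)), (np.int64(-59), np.int64(-32), np.int64(154)), (np.int64(-63), np.int64(-33), np.int64(155)), (np.int64(11), np.int64(-15), np.int64(-6)), (np.int64(10), np.int64(-14), np.int64(-7)), (np.int64(10), np.int64(-14), np.int64(-11)), (np.int64(10), np.int64(-14), np.int64(-13)), (np.int64(10), np.int64(-14), np.int64(-17)), (np.int64(10), np.int64(-13), np.int64(-19))]
320 [(np.int64(-53), np.int64(34), np.int64(154)), (np.int64(-57), np.int64(34), np.int64(154)), (np.int64(-59), np.int64(34), np.int64(152)), (np.int64(-63), np.int64(34), np.int64(154)), (np.int64(10), np.int64(16), np.int64(-4)), (np.int64(10), np.int64(16), np.int64(-8)), (np.int64(10), np.int64(16), np.int64(-11)), (np.int64(10), np.int64(15), np.int64(-14)), (np.int64(10), np.int64(15), np.int64(-17)), (np.int64(10), np.int64(15), np.int64(-19))]
scene 1045 [-68. -23. -13.   0.]
148 198 50 101
(151, 170, 3)
top 0 Traceback (most recent call last):
  File "<stdin>", line 10, in <module>
    return umr_minimum(a, axis, None, out, keepdims, initial, where)
ValueError: zero-size array to reduction operation minimum which has no identity
```

View pics/s2.png

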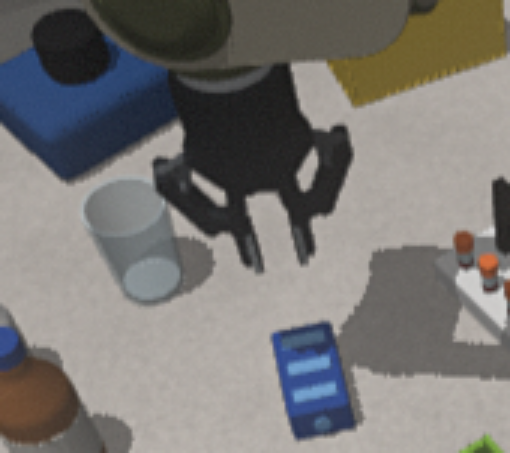

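Both cameras show the fingertips 0–5 mm *behind* the reported TCP at 25 mm opening, not 25 mm ahead of it. The fingers therefore closed on top of the brick, which hasn't moved. I'll retry about 30 mm lower.

Emit:
send_rows --deltas '[[[0, 0.001, 0, 0, 0, -0.017, 1], [0, 0, 0, 0, 0, 0, 1], [0, 0, 0, 0, 0, 0, 1], [0, 0, 0.03, 0, 0, 0, 1], [0, 0, 0.03, 0, 0, 0, 1], [0, 0, 0.03, 0, 0, 0, 1], [0, 0, 0.025, 0, 0, 0, 1], [0, 0, 0.02, 0, 0, 0, 1], [0, 0, 0.012, 0, 0, 0, 1], [0, 0, 0, 0, 0, 0, 1]]]'

```text
time_s: 7.0
position: [0.5985, -0.276, 0.0079]
tool_rot: [[0.203, 0.979, -0.001], [0.979, -0.203, 0.001], [0.0, -0.001, -1.0]]
ft_force: [-0.4, 0.8, 0.3]
grip_width: 0.0854
gripper_force: 0.0
```

Emit:
send_rows --deltas '[[[0, 0, 0.003, 0, 0, 0, 0.4], [0, 0, 0, 0, 0, 0, 0], [0, 0, 0, 0, 0, 0, -0.3], [0, 0, 0, 0, 0, 0, -0.5], [0, 0, 0, 0, 0, 0, -0.5], [0, 0, 0, 0, 0, 0, -0.5]]]'

```text
time_s: 7.75
position: [0.5989, -0.2762, 0.0061]
tool_rot: [[0.203, 0.979, 0.001], [0.979, -0.203, -0.001], [-0.0, 0.001, -1.0]]
ft_force: [-0.8, 0.0, 5.4]
grip_width: 0.0493
gripper_force: 43.5
```

Emit:
send_rows --deltas '[[[0, 0, -0.01, 0, 0, 0, -0.5], [0, 0, -0.03, 0, 0, 0, -0.5], [0, 0, -0.04, 0, 0, 0, -0.5], [0, 0, -0.04, 0, 0, 0, -0.5], [0, 0, 0, 0, 0, 0, -0.5], [0, 0, 0, 0, 0, 0, -0.5]]]'

```text
time_s: 8.5
position: [0.5981, -0.2757, 0.1245]
tool_rot: [[0.203, 0.979, -0.002], [0.979, -0.203, 0.001], [0.001, -0.002, -1.0]]
ft_force: [-0.4, 0.7, -2.3]
grip_width: 0.0495
gripper_force: 42.9
```

```bash
python3 - <<'E'
from h import *
go(.5635,-.0272,.12,10.4)
s=telemetry.observe();print(s["grip_width"],s["gripper_force"])
R=np.array(s["tool_rot"]);p=np.array(s["position"])
a,P=cloud("wrist"); T=(P-p)@R
b=(a[...,2].astype(int)>a[...,0]+25)&(abs(T[...,1])<.04)&(abs(T[...,0])<.06)&(T[...,2]<.04)
rect("brick in tool",T,b)
E
```

```text
yaw -11.69 shift now [ 0.2364 -0.0843  0.0048] turn [-0.0016 -0.0011 -0.3856] | shift after turn [0.2507 0.0108 0.0045]
0.04951791091651356 42.93134093284607
brick in tool 23851 c [6.9 2. ] size [52.8 79.4] ang 89.0 z [-31.6 -30.1  -9.2]
```

Emit:
send_rows --deltas '[[[0, 0, 0, 0, 0, -0.128, -0.5], [0, 0, 0, 0, 0, -0.128, -0.5], [0, 0, 0, 0, 0, -0.129, -0.5], [0.03, 0.002, 0, 0, 0, 0, -0.5], [0.045, 0.002, 0, 0, 0, 0, -0.5], [0.05, 0.002, 0, 0, 0, 0, -0.5], [0.05, 0.002, 0, 0, 0, 0, -0.5], [0.045, 0.002, 0, 0, 0, 0, -0.5], [0.03, 0.001, 0, 0, 0, 0, -0.5], [0, 0, 0, 0, 0, 0, -0.5], [0, 0, 0, 0, 0, 0, -0.5]]]'

```text
time_s: 9.93
position: [0.5644, -0.0287, 0.1247]
tool_rot: [[-0.18, 0.984, -0.001], [0.984, 0.18, 0.0], [0.0, -0.001, -1.0]]
ft_force: [0.2, -0.4, -2.2]
grip_width: 0.0497
gripper_force: 42.8
```

```bash
python3 - <<'E'
from h import *
go(.5635,-.0272,.0135,10.4)
s=telemetry.observe();print(s["position"],s["grip_width"],s["gripper_force"])
a,P=cloud("wrist"); save("w3.png",a)
hs=cv2.cvtColor(a,cv2.COLOR_RGB2HSV)
rect("rim",P,(abs(P[...,2]-.062)<.004)&(hs[...,0]>30)&(hs[...,0]<50)&(hs[...,1]>120))
a,P=cloud("top"); hs=cv2.cvtColor(a,cv2.COLOR_RGB2HSV)
E
```

```text
yaw 10.36 shift now [ 0.0016 -0.0005  0.1112] turn [-0.0012 -0.0003 -0.0007] | shift after turn [ 0.0016 -0.0006  0.1112]
[ 0.56437301 -0.02867341  0.12470508] 0.04969229458098521 42.80840814113617
rim 7752 c [564.8 -26. ] size [152.2 187.3] ang 10.5 z [58.6 62.  63.5]
```

View pics/w3.png

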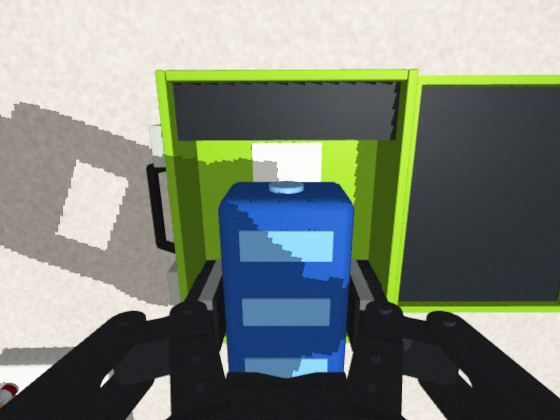

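The view shows the brick (286,280) square over the white pad and in line with it, with the well walls clear on both sides. Lowering it now.

Emit:
send_rows --deltas '[[[0.002, 0, 0.02, 0, 0, 0, -0.5], [0, 0, 0.025, 0, 0, 0, -0.5], [0, 0, 0.025, 0, 0, 0, -0.5], [0, 0, 0.02, 0, 0, 0, -0.5], [0, 0, 0.011, 0, 0, 0, -0.5], [0, 0, 0.006, 0, 0, 0, -0.5], [0, 0, 0.002, 0, 0, 0, -0.5], [0, 0, 0, 0, 0, 0, -0.5]]]'

```text
time_s: 11.02
position: [0.5644, -0.0263, 0.0169]
tool_rot: [[-0.18, 0.984, 0.001], [0.984, 0.18, -0.0], [-0.0, 0.001, -1.0]]
ft_force: [-0.2, -0.2, -2.3]
grip_width: 0.0497
gripper_force: 42.8
```

Emit:
send_rows --deltas '[[[0, 0, 0.002, 0, 0, 0, -0.5], [0, 0, 0.0015, 0, 0, 0, -0.5], [0, 0, 0.0015, 0, 0, 0, -0.5], [0, 0, 0, 0, 0, 0, -0.5], [0, 0, 0, 0, 0, 0, -0.5]]]'

```text
time_s: 11.65
position: [0.5642, -0.0262, 0.0121]
tool_rot: [[-0.18, 0.984, 0.0], [0.984, 0.18, -0.0], [-0.0, 0.0, -1.0]]
ft_force: [-2.5, 1.1, 4.2]
grip_width: 0.0498
gripper_force: 43.5
```

Emit:
send_rows --deltas '[[[0, 0, 0, 0, 0, 0, 0.3], [0, 0, 0, 0, 0, 0, 0.6], [0, 0, 0, 0, 0, 0, 0.65], [0, 0, 0, 0, 0, 0, 0.65], [0, 0, -0.01, 0, 0, 0, 0.65], [0, 0, -0.03, 0, 0, 0, 0.65], [0, 0, -0.04, 0, 0, 0, 0.65], [0, 0, -0.05, 0, 0, 0, 0.65], [0, 0, -0.05, 0, 0, 0, 0.65], [0, 0, 0, 0, 0, 0, 0.65], [0, 0, 0, 0, 0, 0, 0.65]]]'

```text
time_s: 13.02
position: [0.5637, -0.0261, 0.1912]
tool_rot: [[-0.18, 0.984, -0.001], [0.984, 0.18, 0.0], [0.0, -0.001, -1.0]]
ft_force: [-0.6, 0.6, -0.8]
grip_width: 0.0703
gripper_force: 0.0
```

```bash
python3 - <<'E'
from h import *
a,P=cloud("wrist"); save("w4.png",a)
rect("brick",P,near(P,.564,-.027,.08,.03,.05)&(a[...,2].astype(int)>a[...,0]+25))
go(.3918,-.2850,.22,11.8)
E
```

```text
brick 5119 c [564.2 -25.8] size [49.9 90.4] ang 10.3 z [38.6 42.3 44. ]
yaw 10.37 shift now [-0.2237 -0.2156 -0.0292] turn [-0.0017 -0.0008 -0.025 ] | shift after turn [-0.2183 -0.221  -0.0294]
```

View pics/w4.png

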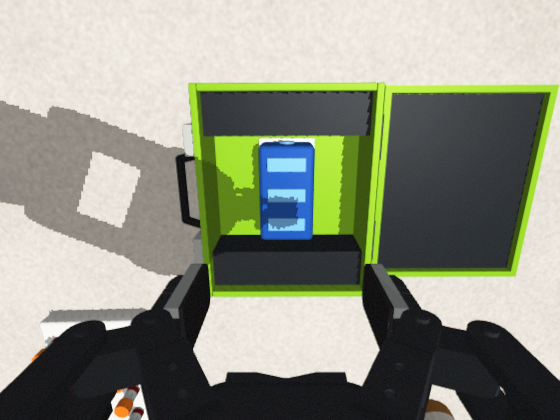

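The brick (286,190) lies flat on the pad, measured at (564.2, -25.8) with its top at 42 mm. Next is the carrier.

Emit:
send_rows --deltas '[[[0, 0, -0.029, 0, 0, -0.025, 0.65], [-0.03, -0.03, 0, 0, 0, 0, 0.65], [-0.038, -0.039, 0, 0, 0, 0, 0.65], [-0.04, -0.04, 0, 0, 0, 0, 0.65], [-0.04, -0.04, 0, 0, 0, 0, 0.65], [-0.038, -0.039, 0, 0, 0, 0, 0.65], [-0.032, -0.033, 0, 0, 0, 0, 0.65], [0, 0, 0, 0, 0, 0, 0.65], [0, 0, 0, 0, 0, 0, 0.65]]]'

```text
time_s: 14.2
position: [0.3923, -0.2843, 0.2197]
tool_rot: [[-0.204, 0.979, -0.001], [0.979, 0.204, 0.002], [0.002, -0.001, -1.0]]
ft_force: [0.0, 0.6, 0.5]
grip_width: 0.0705
gripper_force: 0.0
```

```bash
python3 - <<'E'
from h import *
a,P=cloud("wrist")
rect("bar",P,near(P,.392,-.285,.09,.085,.11))
rect("base",P,near(P,.392,-.285,.12,.018,.033))
go(.3918,-.2850,.069,11.8)
E
```

```text
bar 1709 c [ 392.8 -284.1] size [11.9 99.4] ang 12.0 z [ 98.9 101.9 103.4]
base 10934 c [ 392.9 -284.6] size [110.2 148.8] ang 11.8 z [24.4 26.2 27.9]
yaw 11.84 shift now [-0.001  -0.0009  0.1508] turn [-0.0005 -0.0014  0.0008] | shift after turn [-0.0008 -0.001   0.1508]
```

Emit:
send_rows --deltas '[[[0, 0.0005, 0.025, 0, 0, 0, 0.65], [0, 0, 0.03, 0, 0, 0, 0.65], [0, 0, 0.03, 0, 0, 0, 0.65], [0, 0, 0.03, 0, 0, 0, 0.65], [0, 0, 0.02, 0, 0, 0, 0.65], [0, 0, 0.012, 0, 0, 0, 0.65], [0, 0, 0, 0, 0, 0, 0.3], [0, 0, 0, 0, 0, 0, -0.1], [0, 0, 0, 0, 0, 0, -0.5], [0, 0, 0, 0, 0, 0, -1], [0, 0, 0, 0, 0, 0, -1], [0, 0, 0, 0, 0, 0, -1]]]' --squeeze 60

```text
time_s: 15.75
position: [0.393, -0.285, 0.074]
tool_rot: [[-0.205, 0.979, 0.001], [0.979, 0.205, -0.001], [-0.001, 0.0, -1.0]]
ft_force: [-2.2, 1.4, 5.6]
grip_width: 0.0109
gripper_force: 59.5
```

Emit:
send_rows --deltas '[[[0, 0, -0.005, 0, 0, 0, -1], [0, 0, -0.015, 0, 0, 0, -1], [0, 0, -0.025, 0, 0, 0, -1], [0, 0, -0.03, 0, 0, 0, -1], [0, 0, -0.025, 0, 0, 0, -1], [0, 0, -0.015, 0, 0, 0, -1], [0, 0, 0, 0, 0, 0, -1], [0, 0, 0, 0, 0, 0, -1]]]'

```text
time_s: 16.75
position: [0.3925, -0.2843, 0.1876]
tool_rot: [[-0.204, 0.979, -0.001], [0.979, 0.204, 0.001], [0.002, -0.001, -1.0]]
ft_force: [0.2, 0.3, -4.1]
grip_width: 0.011
gripper_force: 58.7
```

```bash
python3 - <<'E'
from h import *
s=telemetry.observe();print(s["position"],s["grip_width"],s["gripper_force"],s["ft_force"],s["wrist_torque"])
go(.5643,-.0263,.195,10.4)
b,Q=cloud("scene"); save("s3.png",b)
E
```

```text
[ 0.39253672 -0.28434657  0.1875863 ] 0.010973675389224325 58.69619429111481 [ 0.1933481   0.25005807 -4.08244675] [ 0.01670505  0.00069296 -0.01417925]
yaw 11.8 shift now [ 0.2175  0.2209 -0.0073] turn [-0.0008 -0.0015  0.0244] | shift after turn [ 0.2228  0.2155 -0.0074]
```

View pics/s3.png

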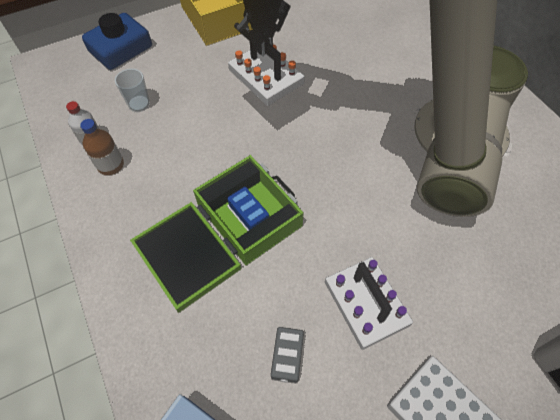

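The carrier (265,75) hangs level from the gripper, and the brick is in the case. I'll carry it over with smooth acceleration.

Emit:
send_rows --deltas '[[[0.008, 0.008, 0, 0, 0, 0.0245, -1], [0.02, 0.019, 0, 0, 0, 0, -1], [0.03, 0.029, 0, 0, 0, 0, -1], [0.036, 0.035, 0, 0, 0, 0, -1], [0.036, 0.035, 0, 0, 0, 0, -1], [0.036, 0.034, 0, 0, 0, 0, -1], [0.03, 0.029, 0, 0, 0, 0, -1], [0.018, 0.018, 0, 0, 0, 0, -1], [0.008, 0.008, 0, 0, 0, 0, -1], [0, 0, 0, 0, 0, 0, -1], [0, 0, 0, 0, 0, 0, -1]]]'

```text
time_s: 18.18
position: [0.5636, -0.0283, 0.1882]
tool_rot: [[-0.18, 0.984, -0.001], [0.984, 0.18, -0.0], [0.0, -0.001, -1.0]]
ft_force: [-0.4, 0.1, -3.5]
grip_width: 0.0111
gripper_force: 58.7
```

```bash
python3 - <<'E'
from h import *
s=telemetry.observe();print(s["position"],s["grip_width"],s["gripper_force"])
a,P=cloud("wrist"); save("w5.png",a)
hs=cv2.cvtColor(a,cv2.COLOR_RGB2HSV)
rect("rim",P,(abs(P[...,2]-.062)<.004)&(hs[...,0]>30)&(hs[...,0]<50)&(hs[...,1]>120))
rect("base",P,near(P,.564,-.026,.12,.125,.148)&(hs[...,1]<60)&(hs[...,2]>120))
rect("base any",P,near(P,.564,-.026,.12,.13,.145))
go(.5643,-.0263,.127,10.4)
E
```

```text
[ 0.56358728 -0.02826606  0.18823255] 0.011110093684606772 58.742074370384216
rim 2034 c [564.6 -25.3] size [152.  185.3] ang 10.5 z [59.5 62.1 63.6]
base 21566 c [562.  -18.9] size [110.1 132.1] ang 10.2 z [138.6 140.3 141.7]
base any 22203 c [562.1 -19. ] size [110.4 132.2] ang 10.3 z [138.6 140.3 141.9]
yaw 10.33 shift now [0.0018 0.001  0.0614] turn [-0.0004  0.0001 -0.0012] | shift after turn [0.0018 0.001  0.0614]
```

View pics/w5.png

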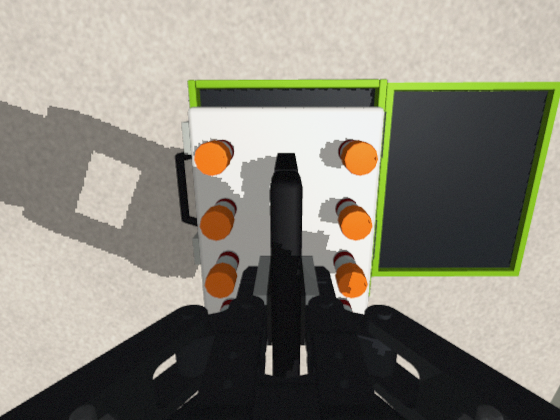

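The carrier sits squarely over the case: base edge at row 107, just inside the far rim at row 83. It is within 2 mm of centre. Lowering.

Emit:
send_rows --deltas '[[[0.002, 0.001, 0.006, 0, 0, 0, -1], [0, 0, 0.012, 0, 0, 0, -1], [0, 0, 0.015, 0, 0, 0, -1], [0, 0, 0.012, 0, 0, 0, -1], [0, 0, 0.008, 0, 0, 0, -1], [0, 0, 0.005, 0, 0, 0, -1], [0, 0, 0.002, 0, 0, 0, -1], [0, 0, 0, 0, 0, 0, -1], [0, 0, 0, 0, 0, 0, -1]]]'

```text
time_s: 19.35
position: [0.5648, -0.0253, 0.1288]
tool_rot: [[-0.181, 0.984, 0.001], [0.984, 0.181, -0.0], [-0.0, 0.001, -1.0]]
ft_force: [0.2, 0.8, -2.7]
grip_width: 0.0114
gripper_force: 58.7
```

Emit:
send_rows --deltas '[[[0, 0, 0.002, 0, 0, 0, -1], [0, 0, 0.001, 0, 0, 0, -1], [0, 0, 0.001, 0, 0, 0, -1], [0, 0, 0.001, 0, 0, 0, -1], [0, 0, 0, 0, 0, 0, -1], [0, 0, 0, 0, 0, 0, -1]]]'

```text
time_s: 20.1
position: [0.5647, -0.0253, 0.1241]
tool_rot: [[-0.181, 0.984, 0.001], [0.984, 0.181, -0.0], [-0.0, 0.001, -1.0]]
ft_force: [-3.4, 0.3, 4.7]
grip_width: 0.0111
gripper_force: 59.9
```

Touchdown (+4.7 N). Releasing.

Emit:
send_rows --deltas '[[[0, 0, 0, 0, 0, 0, -0.6], [0, 0, 0, 0, 0, 0, -0.2], [0, 0, 0, 0, 0, 0, 0.2], [0, 0, 0, 0, 0, 0, 0.2], [0, 0, -0.01, 0, 0, 0, 0.2], [0, 0, -0.025, 0, 0, 0, 0.2], [0, 0, -0.04, 0, 0, 0, 0.2], [0, 0, -0.04, 0, 0, 0, 0.2], [0, 0, -0.02, 0, 0, 0, 0.2], [0, 0, 0, 0, 0, 0, 0.2], [0, 0, 0, 0, 0, 0, 0.2]]]'

```text
time_s: 21.48
position: [0.5643, -0.0251, 0.2575]
tool_rot: [[-0.181, 0.984, -0.002], [0.984, 0.181, 0.0], [0.001, -0.001, -1.0]]
ft_force: [0.2, 0.4, 0.2]
grip_width: 0.0513
gripper_force: 0.0
```

```bash
python3 - <<'E'
from h import *
s=telemetry.observe();print(s["position"],s["grip_width"],s["gripper_force"])
a,P=cloud("wrist"); save("w6.png",a)
hs=cv2.cvtColor(a,cv2.COLOR_RGB2HSV)
rect("bar",P,near(P,.564,-.026,.07,.142,.158))
m=near(P,.564,-.026,.1,.07,.082)&(hs[...,1]<60)&(hs[...,2]>120); rect("base",P,m)
p=P[m]; print("tilt",np.linalg.lstsq(np.c_[p[:,:2],np.ones(len(p))],p[:,2],rcond=None)[0])
E
```

```text
[ 0.56428504 -0.02514959  0.25750608] 0.05133960932789265 0.0
bar 1843 c [564.7 -23.9] size [11.7 98.6] ang 10.1 z [149.  151.9 153.4]
base 11300 c [564.8 -24.3] size [109.8 147.9] ang 10.4 z [74.5 76.2 77.7]
tilt [-0.00030217 -0.0005171   0.07632922]
```

View pics/w6.png

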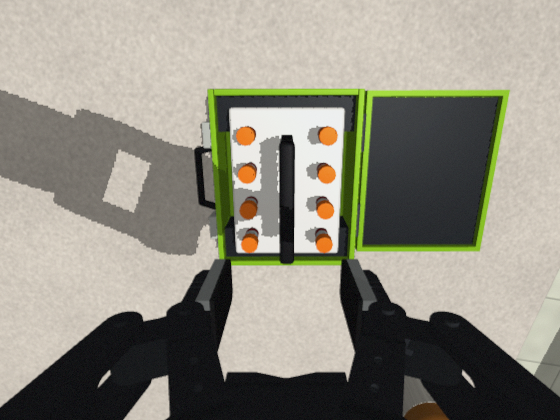

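The carrier (287,180) is level inside the rim: bar centre (564.7, -23.9), top at 152 mm, tilt about 0. The gripper is clear, so I'm handing in.

```bash
python3 -c "
from rig import env
print(env.close_job())"
```

```text
the job is handed in; nothing more can be done
None
```

The case is packed and handed in at about 21.5 s: the brick lies flat on the pad and the orange carrier stands level on both shoulders, each within about 3 mm of its middle. The first grasp missed because the reported TCP sits at the fingertips rather than 25 mm behind them. The violet carrier was never approached, and the hand-in returned no verdict.

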